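Set the coffee grinder's grind ring to the preset clip and start it

TASK

Set the coffee grinder: push the upright tab of its grind ring round the scale until the ring's arm stands squarely over the small clip on the rim, then press the start button on the grinder's side block all the way down and let it come up again. Only push and press: do not pinch the tab, do not press the button before the ring is set, and do not move the clip, lift or shift the grinder, or disturb the things round it.

Things in the scene. Friction and masses are not known exactly. Their poses are not given: they have to be found in the camera images.
- grinder: low white coffee grinder standing loose on the worktop (about 2.6 kg, rubber feet): foot plate 150 x 250 x 16 mm, on it a round drum 128 mm across whose ticked rim is 66 mm above the worktop, and in the middle a black domed lid 54 mm across, top 103 mm above the worktop. Origin on the worktop under the drum's centre; its -x axis is the front of the scale, +y points to the side with the switch block (60 x 60 mm, top 64 mm high, centre 135 mm from the drum's centre along +y)
- ring_axis (a point): point on the vertical axis of the drum, ring and clip, 97 mm above the worktop (same height as the middle of the tab)
- ring (a joint): angle of the steel grind ring (rad); at 0 its arm points along the grinder's -x, growing counter-clockwise seen from above; stops at -1.45 and 1.45. Friction holds it wherever it is left; about 1.5 N at the tab moves it. It starts between 0.95 and 1.25, always on the positive side of the clip
- tab (a point): middle of the upright tab at the end of the ring's arm, 84 mm from the axis and 97 mm above the worktop; its x axis lies along the arm (pointing inwards). The tab is a steel plate with a black cheek on each side, 24 mm long along the arm, 12 mm thick across it, from 79 to 115 mm above the worktop. The arm is 6 mm wide, its underside 73 mm above the worktop, and passes over the rim and the clip
- cheek_r: black cheek plate 24 x 4 x 34 mm on the tab's side facing growing ring angle; origin at its middle
- cheek_l: black cheek plate 24 x 4 x 34 mm on the tab's other side, facing falling ring angle; origin at its middle
- clip (a joint): angle of the preset clip on the rim (rad), same zero and sense as the ring's: when both are equal, the arm stands over the middle of the clip. It starts between -1.1 and 0.4; a stiff slide, it stays where it is unless pushed
- clip_mark (a point): middle of the top of the small black preset clip hooked over the drum's rim (14 mm wide along the rim, 16 mm deep), 64 mm from the axis, 69 mm above the worktop; its x axis points inwards along the radius
- start (a joint): travel of the start button (m): 0 up, 0.006 fully down; a spring pushes it back, 5 N holds it fully down
- start_top (a point): centre of the top of the round black start button (32 mm across) on the switch block, pressed straight down
- mug: white mug with yellow dots, 63 x 88 x 54 mm, behind the grinder; origin at its underside
- canister: steel canister with black lid, 67 mm across, 122 mm tall, to the right of the grinder; origin at its underside
- scoop: steel coffee scoop lying on the worktop, 42 x 122 x 22 mm, to the right of the grinder; origin at its underside
- jar: spice jar with red cap, 44 mm across, 102 mm tall, behind the left of the grinder; origin at its underside
- tumbler: cut glass tumbler, 72 mm across, 82 mm tall, on the left; origin at its underside

How it is judged (in metres and radians):
On the way, in this order (a step that is already met when the one before it is completed fails the run):
1. the ring's arm stands over the clip and rests there (angle between the x axis of tab and the x axis of clip_mark, either way round below 0.08 rad and velocity of joint ring between -0.05 and 0.05 rad/s), for 0.3 s.
2. the start button is pressed all the way down (value of joint start above 0.005 m), for 0.05 s.
At the end, for the whole second after the job is handed in: the ring's arm is within 0.08 rad of the clip's angle (about 5 mm at the clip) and at rest, the button is up again, and grinder and clip are within 15 mm of where they were (all of step 1 and value of joint start below 0.0015 m and distance of each of grinder, clip_mark from where it was at the start of the episode below 0.015 m and linear speed of grinder below 0.02 m/s); the robot touches nothing.
It fails at once if the start button is pressed while the arm is off the clip (value of joint start above 0.003 m and angle between the x axis of tab and the x axis of clip_mark, either way round above 0.09 rad).
It fails at once if the tab is pinched from both sides (contact force between the fingers and cheek_r above 1.5 N and contact force between the fingers and cheek_l above 1.5 N).
It fails at once if the grinder is lifted, tipped or shifted by more than 15 mm (distance of grinder from where it was at the start of the episode above 0.015 m or angle between grinder's own z axis and vertical above 0.08 rad).
It fails at once if the clip is moved by more than 15 mm (distance of clip_mark from where it was at the start of the episode above 0.015 m).
It fails at once if a bystander is moved by more than 20 mm (distance of any of mug, canister, scoop, jar, tumbler from where it was at the start of the episode above 0.02 m).
It also fails if it takes over 51 s, if anything falls off the work surface, if the arm or the gripper's body presses on something with over 40 N, if the wrist force passes 120 N, or if a joint passes its speed limit or range.

ROBOT

A 7-joint arm with a two-finger parallel gripper is mounted at the origin on a cart in front of the work surface, level with it; the furniture and walls round the work are solid. World frame = base frame: x ahead of the robot, y to its left, z up, the work surface at z = 0. Lengths are in m, angles in degrees, forces in N, time in s.
With the tool pointing down it reaches from about 0.4 to 0.875 m from the base axis. Payload 19.3 kg.
Tool frame: the origin (TCP) lies on the centre line of the jaws, within the pads' length; the fingertips stand 11 mm ahead of it and the grasp point (between the pads) lies 8 mm behind it; z points along the fingers, y is the line along which they close (so a half turn about z gives the same grasp; the last joint's range is limited). The gripper opens to 85 mm and grips with 20 to 120 N. Pads are 22 mm wide; open, the fingers measure 114 mm over their backs; the gripper's body (76 mm by 85 mm) begins 54 mm behind the grasp point. The pads swing forward as they close: fully open they stand 13 mm farther back than shut.
Start: joints at [60.55, 29.874, -2.08, 91.645, 1.215, 58.505, -6.463], TCP at [0.268, -0.564, 0.242] pointing down, gripper open.
Joint ranges: [-166.77, 166.77], [-17.47, 122.26], [-85.68, 81.53], [9.62, 139.38], [-72.42, 252.41], [9.2, 110.78], [-144.41, 144.41]. Speed limits (degrees/s): [108.29, 108.29, 136.94, 136.94, 172.46, 172.46, 172.46].

INTERFACE

Orientations are given as [roll, pitch, yaw] about the fixed x, y, z axes, in that order (R = Rz(yaw) Ry(pitch) Rx(roll)).
In Python, from bench import * gives the robot as it stands. The module is installed in compiled form; this text tells all that it offers.
- The arm moves only by the tool move_arm, never from a script. Its argument "targets" is one flat list of numbers, 7 for each row, row after row: the turn, a rotation vector about the tool's x, y, z in degrees, then the shift along the tool's x, y, z in cm, then the gripper command: -1 is fully open, 1 is shut, values between are in proportion. A call has exactly 5 rows; each row is the pose to reach, as a shift and turn from the pose commanded when the call began, along the tool's axes at that moment; what a row does not reach only later rows make up. A row lasts 1/12 s, in which the tool goes at most 41.7 mm and 7.16 degrees, less where a joint would pass 70% of its speed; a pose out of reach is approached as far as the arm can. A call with a gripper value outside its range is refused whole. The fingers move at their own pace and stop on an object; "force" is the grip in N (left out, the last holds). Time passes only in rows, so rows that repeat a pose let the fingers close, or fill a call up. It gives the time, the measured TCP pose, the force, the opening and the grip force at its end, in the units of the state.
- get_state(): the state, without advancing time (a new reading comes with each control period).
- grab_frame(name): name is "scene" or "top" or "wrist"; returns (picture, depth): 400x640x3 uint8, red, green, blue; 400x640 float32, m along the optical axis (not along the pixel's ray), 0 where there is no reading.
- camera_info(name): a dict with "fov_y" (degrees; the focal length in pixels is half the picture's height over the tangent of half this angle, whatever the lens; pixels are square), "cx", "cy" (the principal point, pixels), "extrinsics" (4x4, takes a point from world to camera coordinates); the wrist camera has in their place "tool_from_camera" (4x4, takes a point from camera to tool coordinates, whose origin is the TCP and whose axes are the flange's). Camera axes: x right, y down, z forward; pixel columns grow to the right and rows downward; lengths in m; the calibration is good to about 2 mm. A picture is of the moment at which its call begins: read the wrist's pose just before it. camera_info takes no time and is no camera call.
- sign_off(): hands the job in; it is judged then, once.
Trained networks look in the newest picture that a camera, given by its name, has taken for a name from the list of things; names that differ only in an ending like _2 or _b are one class to them, and where a whole thing is asked for, a point or a joint stands for the part that bears it (a point fixed in the world has none). Each returns a list of dicts, best first, with "p" (0 to 1); they miss things now and then, are a little off and sometimes report something else, mostly with a low value. They report only what shows in the picture. A call takes as long as a camera call.
- masks_of(query, camera): "pixels" (400x640 bool, what is visible of it).
- spot_point(query, camera): "position" ([x, y, z] in m, in the coordinates of the camera as it stood for that picture, good to about 4 mm: a listed point, or the origin of a listed thing).
The state is a dict: "clock": time; "joints": joint angles; "joint_velocities": joint speeds; "joint_efforts": joint torques, N m; "ee_pos": TCP position; "ee_rot": TCP orientation; "force": force on the tool from outside, world axes, zero at the start; "torque": the same for the moment, N m; "opening": opening from 0.0 (shut) to 1.0 (fully open); "grip_force": force on a finger pad.
Only numpy, scipy, OpenCV 4.12 (cv2) and the standard library are available. Lean on these libraries where they do the work, as an engineer would, in place of code of your own. Each camera call takes 0.05 s, during which the arm holds its last target. There are 200 camera calls.

## Working session

There is one attempt and no reset: what is moved stays moved. The work goes in short steps, Python scripts to look and compute and a tool call to move; the robot and the scene stay as the last step left them, time stands still between calls to the robot, and variables do not carry over. Pictures are saved under pics/ and viewed, at most 10 in all, crops included, and the job is handed in when it is done.

Besides the shell and the picture viewer there is one more tool, called after ">>>" as name(argument=value, ...) on one line, values as JSON. move_arm: Moves the arm, as the interface text tells. Its arguments: {"type":"object","properties":{"targets":{"type":"array"},"force":{"type":"number"}},"required":["targets"]}

```bash
mkdir -p pics; cat > h.py <<'E'
from bench import *
import numpy as np, cv2
from scipy.spatial.transform import Rotation as R
def toW(cam,p,st=None):
    ci=camera_info(cam)
    if cam=="wrist":
        p=(ci["tool_from_camera"]@np.r_[p,1])[:3]
        return R.from_euler('xyz',st["ee_rot"],degrees=True).apply(p)+st["ee_pos"]
    return (np.linalg.inv(ci["extrinsics"])@np.r_[p,1])[:3]
def spots(cam,names,st=None):
    o={}
    for n in names:
        r=spot_point(n,cam)
        if r: o[n]=toW(cam,r[0]["position"],st); print(cam,n,round(r[0]["p"],2),o[n].round(4))
        else: print(cam,n,None)
    return o
E
python3 - <<'E'
from h import *
s=get_state();print(s)
for c in["top","scene"]:
    im,d=grab_frame(c);cv2.imwrite(f"pics/{c}.png",im[:,:,::-1])
    spots(c,["grinder","ring_axis","tab","clip_mark","start_top"]+(["mug","canister","scoop","jar","tumbler"] if c=="top" else []))
print(camera_info("wrist"))
E
```

```text
{'clock': 0.0, 'joints': array([60.55013205, 29.90951969, -2.08280622, 91.67441205,  1.21402136,
       58.50304789, -6.46416864]), 'joint_velocities': array([-0.1079121 , -0.03366617,  0.0266389 ,  0.08672672,  0.03122994,
        0.00477557,  0.00437101]), 'joint_efforts': array([-1.61237378e-03, -9.27086377e+01,  1.97940588e+00, -3.69925618e+01,
        1.79388846e-02,  8.27895332e-03,  2.17334332e-05]), 'ee_pos': array([ 0.26820002, -0.56416771,  0.24171755]), 'ee_rot': array([-1.79935131e+02,  3.36026831e-03,  2.54268167e+01]), 'force': array([ 1.37994336,  0.26049751, -0.11690705]), 'torque': array([-0.01430162,  0.01551925, -0.00885485]), 'grip_force': 0.0, 'opening': 1.0005220602358986}
top grinder 0.67 [ 0.4837 -0.28    0.0028]
top ring_axis 0.95 [ 0.4819 -0.2772  0.0935]
top tab 0.57 [ 0.4634 -0.3564  0.0955]
top clip_mark None
top start_top 0.41 [ 0.4605 -0.1458  0.0871]
top mug 0.94 [ 0.6494 -0.3287 -0.0021]
top canister 0.65 [ 5.705e-01 -5.226e-01 -5.000e-04]
top scoop 0.78 [ 0.4428 -0.5664  0.0013]
top jar 0.75 [ 0.6866 -0.1198 -0.0029]
top tumbler 0.87 [ 0.4501  0.1944 -0.0011]
scene grinder 0.69 [ 0.4832 -0.2781  0.002 ]
scene ring_axis 0.72 [ 0.4868 -0.2761  0.0995]
scene tab None
scene clip_mark 0.35 [ 0.4318 -0.3089  0.0703]
scene start_top 0.64 [ 0.4603 -0.1436  0.0829]
{'fov_y': 60.93630298974563, 'cx': 324.1906598214702, 'cy': 197.07151749788375, 'tool_from_camera': array([[ 5.95883261e-04, -9.56806374e-01, -2.90725314e-01,
         7.38955621e-02],
       [ 9.99999403e-01,  8.36428205e-04, -7.03127391e-04,
        -2.83344167e-04],
       [ 9.15927622e-04, -2.90724722e-01,  9.56806301e-01,
        -1.31427612e-01],
       [ 0.00000000e+00,  0.00000000e+00,  0.00000000e+00,
         1.00000000e+00]])}
```

```bash
python3 - <<'E'
from h import *
ci=camera_info("top");print(ci)
im=cv2.imread("pics/top.png");f=200/np.tan(np.radians(ci["fov_y"]/2))
p=ci["extrinsics"]@np.array([.482,-.277,.08,1]);u=int(f*p[0]/p[2]+ci["cx"]);v=int(f*p[1]/p[2]+ci["cy"]);print(u,v)
v0,u0=max(v-90,0),max(u-120,0)
c=cv2.resize(im[v0:v0+180,u0:u0+240],None,fx=3.3,fy=3.3,interpolation=2);print(u0,v0);cv2.imwrite("pics/topc.png",c)
E
```

```text
{'fov_y': 47.96596698898404, 'cx': 317.7982774956319, 'cy': 195.18616118372563, 'extrinsics': array([[ 0.03331089, -0.9994427 , -0.0021636 , -0.22531019],
       [-0.97768807, -0.03213643, -0.20758923,  0.59204624],
       [ 0.20740401,  0.00903031, -0.97821369,  1.09273941],
       [ 0.        ,  0.        ,  0.        ,  1.        ]])}
345 240
225 150
```

View pics/topc.png

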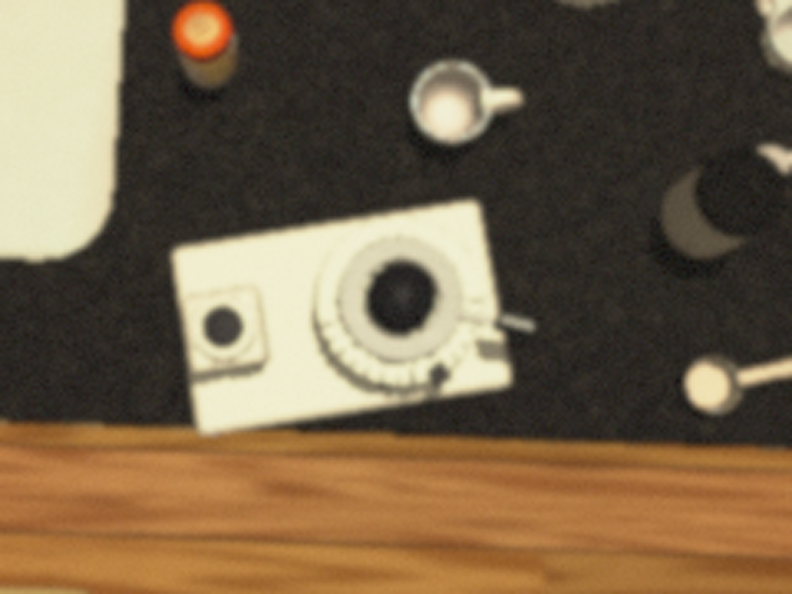

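View pics/scene.png

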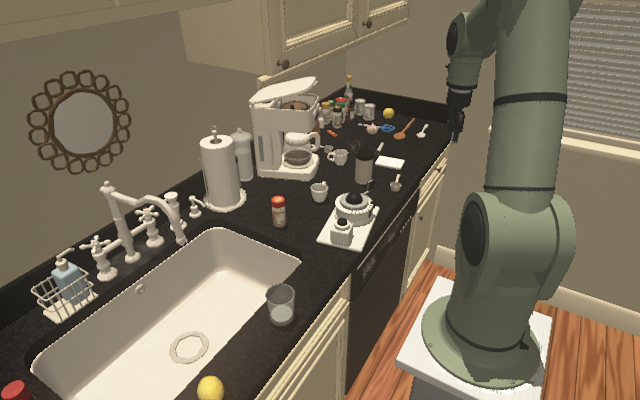

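The crop shows the dome at (402,295), the tab at (517,323), the clip at (438,375) and the button at (222,326). The scene picture shows the same layout, with nothing between the arm and the grinder. Next I move the closed gripper behind the tab, high up, for a wrist look.

>>> move_arm(targets=[0, 0, -35, 14.8, -4.2, 0, 1, 0, 0, -35, 14.8, -4.2, 0, 1, 0, 0, -35, 14.8, -4.2, 0, 1, 0, 0, -35, 14.8, -4.2, 0, 1, 0, 0, -35, 14.8, -4.2, 0, 1], force=30)

```text
clock: 1.27
ee_pos: [0.3896, -0.4579, 0.2426]
ee_rot: [179.9, -0.2, 61.2]
force: [0.7, 0.3, 0.3]
opening: 0.3
grip_force: 0.0
```

>>> move_arm(targets=[0, 0, -35, 14.6, 5, 0, 1, 0, 0, -35, 14.6, 5, 0, 1, 0, 0, -35, 14.6, 5, 0, 1, 0, 0, -35, 14.6, 5, 0, 1, 0, 0, -35, 14.6, 5, 0, 1])

```text
clock: 1.68
ee_pos: [0.5045, -0.3548, 0.2425]
ee_rot: [179.8, -0.1, 96.2]
force: [-0.5, -0.0, 0.1]
opening: 0.001
grip_force: 0.0
```

>>> move_arm(targets=[0, 0, -35, 0, 0, 0, 1, 0, 0, -35, 0, 0, 0, 1, 0, 0, -35, 0, 0, 0, 1, 0, 0, -35, 0, 0, 0, 1, 0, 0, -35, 0, 0, 0, 1])

```text
clock: 2.1
ee_pos: [0.4995, -0.3607, 0.2423]
ee_rot: [-180.0, 0.0, 130.8]
force: [-0.9, -0.6, -0.3]
opening: -0.004
grip_force: 0.0
```

>>> move_arm(targets=[0, 0, -35, 0, 0, 0, 1, 0, 0, -35, 0, 0, 0, 1, 0, 0, -35, 0, 0, 0, 1, 0, 0, -35, 0, 0, 0, 1, 0, 0, -35, 0, 0, 0, 1])

```text
clock: 2.52
ee_pos: [0.4994, -0.3608, 0.2423]
ee_rot: [-180.0, -0.0, 165.8]
force: [0.1, 0.1, -0.1]
opening: -0.002
grip_force: 0.0
```

```bash
cat >> h.py <<'E'
def ang(a,b): d=b-a; return np.degrees(np.arctan2(d[1],d[0]))%360
def look(tag,names=("ring_axis","tab","clip_mark","start_top")):
    s=get_state(); im,d=grab_frame("wrist"); cv2.imwrite(f"pics/{tag}.png",im[:,:,::-1])
    print(s["clock"],s["ee_pos"],s["ee_rot"],s["force"],s["joints"].round(1))
    o=spots("wrist",names,s); a=o.get("ring_axis")
    if a is not None:
        for k in o:
            if k!="ring_axis": print(k,"ang",ang(a,o[k]).round(1),"r",np.hypot(*(o[k]-a)[:2]).round(4))
    return o
E
python3 -c "
from h import *
look('w1')"
```

```text
2.5167 [ 0.49944169 -0.36078446  0.24230226] [-1.79998395e+02 -7.99546281e-04  1.65784058e+02] [ 0.13625299  0.09188891 -0.11588863] [ 55.6  33.2 -38.   91.7  22.3  62.9  87.6]
wrist ring_axis 0.62 [ 0.482  -0.2806  0.0985]
wrist tab 0.97 [ 0.4632 -0.3576  0.098 ]
wrist clip_mark 0.59 [ 0.4305 -0.312   0.0671]
wrist start_top 0.96 [ 0.4598 -0.1472  0.0857]
tab ang 256.3 r 0.0793
clip_mark ang 211.3 r 0.0604
start_top ang 99.5 r 0.1351
```

View pics/w1.png

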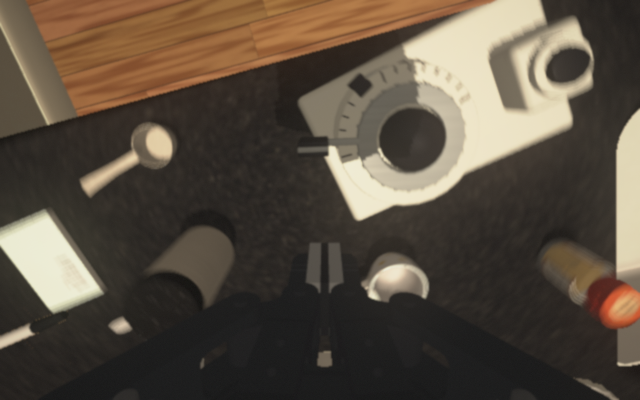

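The wrist picture shows the tab at (313,146), the clip at (359,84), the dome at (412,138) and the button at (568,63). The tab is at 256° and the clip at about 211°. Next I go straight down behind the tab.

>>> move_arm(targets=[0, 0, 0, 0, 0, 4, 1, 0, 0, 0, 0, 0, 8, 1, 0, 0, 0, 0, 0, 12, 1, 0, 0, 0, 0, 0, 14.5, 1, 0, 0, 0, 0, 0, 14.5, 1])

```text
clock: 3.18
ee_pos: [0.4972, -0.3593, 0.0925]
ee_rot: [179.9, -0.4, 165.3]
force: [-0.2, 0.9, -0.1]
opening: 0.0
grip_force: 0.0
```

```bash
cat >> h.py <<'E'
A=np.array([.4835,-.279])
def arc(start,angs,z=.097,r=.084,t=.017,yaw0=None):
    "start=(x,y,z,yaw); rows for tab angles (deg)"
    Q=R.from_euler('xyz',[180,0,start[3]],degrees=True)
    for a in angs:
        er=np.array([np.cos(np.radians(a)),np.sin(np.radians(a))]);et=np.array([-er[1],er[0]])
        p=np.r_[A+r*er+t*et,z]; q=R.from_euler('xyz',[180,0,a-90],degrees=True)
        print(a,np.r_[(Q.inv()*q).as_rotvec(degrees=True),100*Q.inv().apply(p-start[:3])].round(2).tolist(), "goal",p.round(4))
E
python3 - <<'E'
from h import *
s=get_state();print(s["ee_pos"],s["ee_rot"],s["force"])
st=(*s["ee_pos"],s["ee_rot"][2])
arc(st,[262,258,255,252,249])
for a0 in (249,239,229): arc((*(A+.084*np.array([np.cos(np.radians(a0)),np.sin(np.radians(a0))])+.017*np.array([-np.sin(np.radians(a0)),np.cos(np.radians(a0))])),.097,a0-90),[a0-2,a0-4,a0-6,a0-8,a0-10])
E
```

```text
[ 0.49721319 -0.35931786  0.09246145] [179.87944641  -0.38526446 165.30130641] [-0.19460437  0.86121084 -0.05682723]
262 [-0.0, 0.0, -6.7, 0.7, -0.72, -0.45] goal [ 0.4886 -0.3645  0.097 ]
258 [-0.0, 0.0, -2.7, 1.27, -0.89, -0.45] goal [ 0.4827 -0.3647  0.097 ]
255 [0.0, -0.0, 0.3, 1.71, -0.99, -0.45] goal [ 0.4782 -0.3645  0.097 ]
252 [0.0, -0.0, 3.3, 2.15, -1.06, -0.45] goal [ 0.4737 -0.3641  0.097 ]
249 [0.0, -0.0, 6.3, 2.6, -1.11, -0.45] goal [ 0.4693 -0.3635  0.097 ]
247 [0.0, -0.0, 2.0, 0.29, -0.05, -0.0] goal [ 0.4663 -0.363   0.097 ]
245 [-0.0, -0.0, 4.0, 0.59, -0.1, -0.0] goal [ 0.4634 -0.3623  0.097 ]
243 [0.0, -0.0, 6.0, 0.89, -0.13, -0.0] goal [ 0.4605 -0.3616  0.097 ]
241 [0.0, -0.0, 8.0, 1.19, -0.15, -0.0] goal [ 0.4576 -0.3607  0.097 ]
239 [0.0, -0.0, 10.0, 1.48, -0.17, -0.0] goal [ 0.4548 -0.3598  0.097 ]
237 [0.0, -0.0, 2.0, 0.29, -0.05, -0.0] goal [ 0.452  -0.3587  0.097 ]
235 [0.0, -0.0, 4.0, 0.59, -0.1, -0.0] goal [ 0.4492 -0.3576  0.097 ]
233 [0.0, -0.0, 6.0, 0.89, -0.13, -0.0] goal [ 0.4465 -0.3563  0.097 ]
231 [0.0, -0.0, 8.0, 1.19, -0.15, -0.0] goal [ 0.4438 -0.355   0.097 ]
229 [0.0, -0.0, 10.0, 1.48, -0.17, -0.0] goal [ 0.4412 -0.3535  0.097 ]
227 [0.0, -0.0, 2.0, 0.29, -0.05, -0.0] goal [ 0.4386 -0.352   0.097 ]
225 [0.0, -0.0, 4.0, 0.59, -0.1, -0.0] goal [ 0.4361 -0.3504  0.097 ]
223 [-0.0, -0.0, 6.0, 0.89, -0.13, -0.0] goal [ 0.4337 -0.3487  0.097 ]
221 [0.0, -0.0, 8.0, 1.19, -0.15, -0.0] goal [ 0.4313 -0.3469  0.097 ]
219 [0.0, -0.0, 10.0, 1.48, -0.17, -0.0] goal [ 0.4289 -0.3451  0.097 ]
```

>>> move_arm(targets=[0, 0, 0, 0.7, -0.4, 0, 1, 0, 0, 1, 1.3, -0.7, 0, 1, 0, 0, 3, 1.9, -0.9, 0, 1, 0, 0, 5, 2.4, -1.0, 0, 1, 0, 0, 6.8, 2.85, -1.0, 0, 1])

```text
clock: 3.6
ee_pos: [0.4693, -0.3646, 0.0998]
ee_rot: [-179.9, 0.2, 158.3]
force: [1.3, -1.0, -0.3]
opening: -0.002
grip_force: 0.8
```

>>> move_arm(targets=[0, 0, 2, 0.29, -0.05, 0, 1, 0, 0, 4, 0.59, -0.1, 0, 1, 0, 0, 6, 0.89, -0.13, 0, 1, 0, 0, 8, 1.19, -0.15, 0, 1, 0, 0, 10, 1.48, -0.17, 0, 1])

```text
clock: 4.02
ee_pos: [0.4551, -0.3608, 0.0999]
ee_rot: [-179.9, 0.2, 148.4]
force: [0.3, -1.9, 0.3]
opening: -0.001
grip_force: 0.8
```

>>> move_arm(targets=[0, 0, 2, 0.29, -0.05, 0, 1, 0, 0, 4, 0.59, -0.1, 0, 1, 0, 0, 6, 0.89, -0.13, 0, 1, 0, 0, 8, 1.19, -0.15, 0, 1, 0, 0, 10, 1.48, -0.17, 0, 1])

```text
clock: 4.43
ee_pos: [0.4417, -0.3545, 0.0999]
ee_rot: [-180.0, 0.2, 138.4]
force: [0.2, -1.8, 0.9]
opening: -0.003
grip_force: 0.8
```

```bash
python3 -c "
from h import *
look('w2')
grab_frame('top');spots('top',['tab','clip_mark'])"
```

```text
4.4333 [ 0.44165642 -0.35448554  0.09991531] [-179.98219244    0.23462466  138.35763613] [ 0.1611207  -1.76721653  0.91648071] [ 51.7  37.6 -26.7 106.3  24.5  41.7  59.6]
wrist ring_axis 0.71 [ 0.4838 -0.2769  0.0999]
wrist tab 0.74 [ 0.4283 -0.3405  0.0997]
wrist clip_mark 0.96 [ 0.4301 -0.3104  0.0642]
wrist start_top 0.27 [ 0.4263 -0.3387  0.0928]
tab ang 228.9 r 0.0844
clip_mark ang 211.9 r 0.0633
start_top ang 227.0 r 0.0844
top tab 0.92 [ 0.4275 -0.3388  0.0983]
top clip_mark 0.5 [ 0.4341 -0.3105  0.0722]
```

View pics/w2.png

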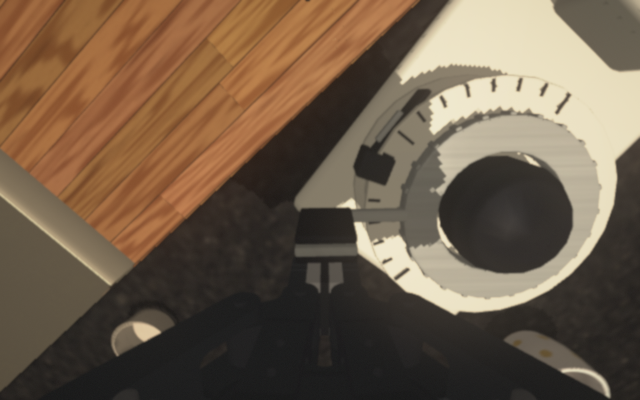

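The wrist picture shows the finger against the tab at (325,233), with the arm at (375,214) and the clip at (375,165), about 17° still to go.

>>> move_arm(targets=[0, 0, 2, 0.29, -0.05, 0, 1, 0, 0, 4, 0.59, -0.1, 0, 1, 0, 0, 6, 0.89, -0.13, 0, 1, 0, 0, 8, 1.19, -0.15, 0, 1, 0, 0, 10, 1.48, -0.17, 0, 1])

```text
clock: 5.25
ee_pos: [0.4294, -0.3447, 0.0974]
ee_rot: [180.0, 0.0, 128.5]
force: [0.6, -1.2, 2.0]
opening: 0.0
grip_force: 0.7
```

>>> move_arm(targets=[0, 0, 1, 0.15, -0.03, 0, 1, 0, 0, 2, 0.29, -0.05, 0, 1, 0, 0, 3, 0.44, -0.08, 0, 1, 0, 0, 4, 0.59, -0.1, 0, 1, 0, 0, 4.5, 0.66, -0.11, 0, 1])

```text
clock: 5.67
ee_pos: [0.4242, -0.3401, 0.0973]
ee_rot: [180.0, 0.0, 124.1]
force: [1.2, -1.0, 1.0]
opening: -0.003
grip_force: 0.7
```

```bash
python3 -c "
from h import *
look('w3')
im=cv2.imread('pics/w3.png');cv2.imwrite('pics/w3c.png',cv2.resize(im[100:300,280:520],None,fx=3,fy=3,interpolation=2))"
```

```text
5.6667 [ 0.42423189 -0.34006002  0.09731255] [1.79998077e+02 1.53032392e-03 1.24054548e+02] [ 1.1887349  -1.04869812  0.97481116] [ 49.2  35.7 -23.1 109.7  21.4  38.8  47.2]
wrist ring_axis None
wrist tab 0.81 [ 0.4102 -0.3233  0.1013]
wrist clip_mark 0.86 [ 0.429  -0.3079  0.0656]
wrist start_top None
```

View pics/w3c.png

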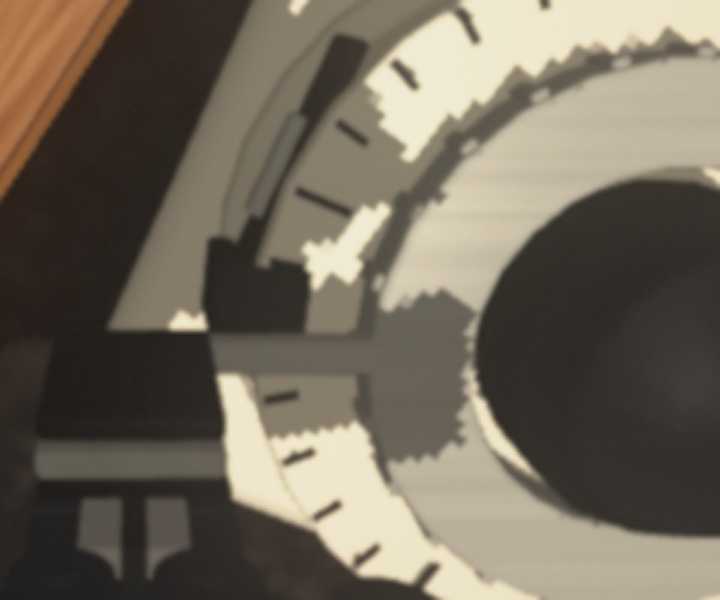

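The crop shows the arm running horizontally at y≈353 and the clip above it, its far edge going from (208,240) to (308,262), so the clip is not covered yet. I work out the angle still to go from these pixels.

```bash
cat >> h.py <<'E'
def pix(u,v,z,s):
    ci=camera_info("wrist");f=200/np.tan(np.radians(ci["fov_y"]/2));T=ci["tool_from_camera"]
    q=R.from_euler('xyz',s["ee_rot"],degrees=True)
    o=q.apply(T[:3,3])+s["ee_pos"];d=q.apply(T[:3,:3]@np.array([(u-ci["cx"])/f,(v-ci["cy"])/f,1]))
    return o+d*(z-o[2])/d[2]
E
python3 - <<'E'
from h import *
s=get_state()
P=lambda x,y,z:pix(280+x/3,100+y/3,z,s)
for z in(.076,.079):
    a,b=P(230,353,z),P(360,354,z);print("arm",a.round(4),b.round(4),"dir",ang(b,a).round(1))
c,d=P(208,242,.069),P(308,263,.069);print("clip far edge",c.round(4),d.round(4),"dir",ang(d,c).round(1))
e,g=P(205,330,.069),P(307,332,.069);print("clip at arm",e.round(4),g.round(4))
m=(c+d)/2; Ax=np.array([.4836,-.2778]);
print("far edge ang",ang(Ax,m[:2]),"r",np.hypot(*(m[:2]-Ax)), "arm ang",ang(Ax,a[:2]),ang(Ax,b[:2]))
E
```

```text
arm [ 0.4269 -0.3165  0.076 ] [ 0.4441 -0.305   0.076 ] dir 213.7
arm [ 0.426  -0.3158  0.079 ] [ 0.4429 -0.3045  0.079 ] dir 213.7
clip far edge [ 0.4148 -0.3048  0.069 ] [ 0.4303 -0.2985  0.069 ] dir 202.0
clip at arm [ 0.4231 -0.3173  0.069 ] [ 0.4373 -0.3081  0.069 ]
far edge ang 201.36120731648083 r 0.06554205765039088 arm ang 213.38860062205762 213.2556292441574
```

```bash
python3 - <<'E'
import cv2
im=cv2.imread('pics/w2.png');cv2.imwrite('pics/w2c.png',cv2.resize(im[125:225,330:430],None,fx=6,fy=6,interpolation=2))
E
```

```text
(no output)
```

View pics/w2c.png

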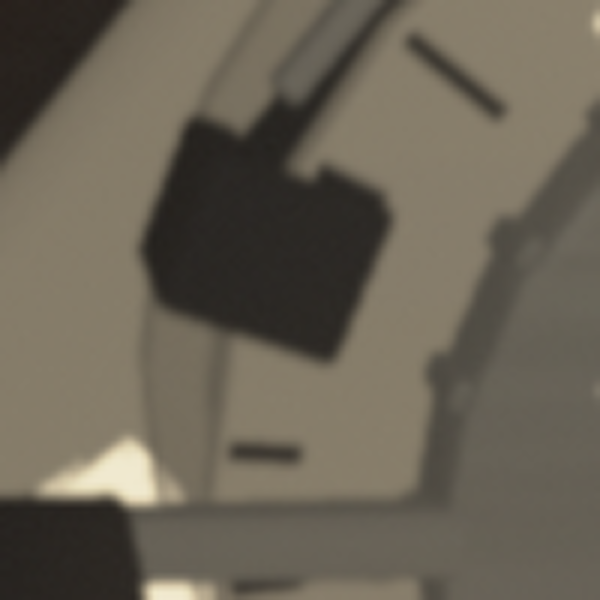

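```bash
python3 - <<'E'
from h import *
s=dict(ee_pos=np.array([0.44165642,-0.35448554,0.09991531]),ee_rot=[-179.98219244,0.23462466,138.35763613])
P=lambda x,y,z:pix(330+x/6,125+y/6,z,s)
Ax=np.array([.4836,-.2778])
ni,fi,no=P(330,362,.069),P(392,213,.069),P(160,300,.069)
a,b=P(150,542,.079),P(430,540,.079)
print("inner",ni,fi,np.linalg.norm(ni-fi),"near edge len",np.linalg.norm(ni-no),"dir",ang(ni,no),"inner-edge normal",ang(fi,ni)-90)
m=(ni+fi)/2;print("clip ang",ang(Ax,m[:2]),np.hypot(*(m[:2]-Ax)))
print("arm",ang(Ax,a[:2]),ang(Ax,b[:2]),"dir",ang(b,a))
E
```

```text
inner [ 0.43811791 -0.31140541  0.069     ] [ 0.43171733 -0.2999229   0.069     ] 0.013145923847591872 near edge len 0.015065933128846697 dir 208.07460330342917 inner-edge normal 209.1361521588123
clip ang 209.78536534091913 0.05609264815943837
arm 228.70064560041294 228.6442241644739 dir 228.82390883926834
```

>>> move_arm(targets=[0, 0, 1, 0.15, -0.03, 0, 1, 0, 0, 2, 0.29, -0.05, 0, 1, 0, 0, 3, 0.44, -0.08, 0, 1, 0, 0, 4, 0.59, -0.1, 0, 1, 0, 0, 4.7, 0.69, -0.11, 0, 1])

```text
clock: 6.33
ee_pos: [0.4193, -0.3349, 0.0973]
ee_rot: [-180.0, -0.0, 119.3]
force: [1.1, -1.4, -0.7]
opening: 0.002
grip_force: 0.7
```

```bash
python3 -c "
from h import *
look('w4')
im=cv2.imread('pics/w4.png');cv2.imwrite('pics/w4c.png',cv2.resize(im[140:260,320:440],None,fx=5,fy=5,interpolation=2))"
```

```text
6.3333 [ 0.41933366 -0.33487977  0.09728672] [-1.79994782e+02 -3.52082379e-03  1.19324040e+02] [ 1.08567698 -1.39880994 -0.71274011] [ 48.3  35.  -21.8 110.8  20.3  37.9  43.1]
wrist ring_axis 0.73 [ 0.4807 -0.2803  0.0992]
wrist tab 0.58 [ 0.4103 -0.3185  0.0992]
wrist clip_mark 0.85 [ 0.4301 -0.3111  0.0646]
wrist start_top None
tab ang 208.5 r 0.0801
clip_mark ang 211.3 r 0.0592
```

View pics/w4c.png

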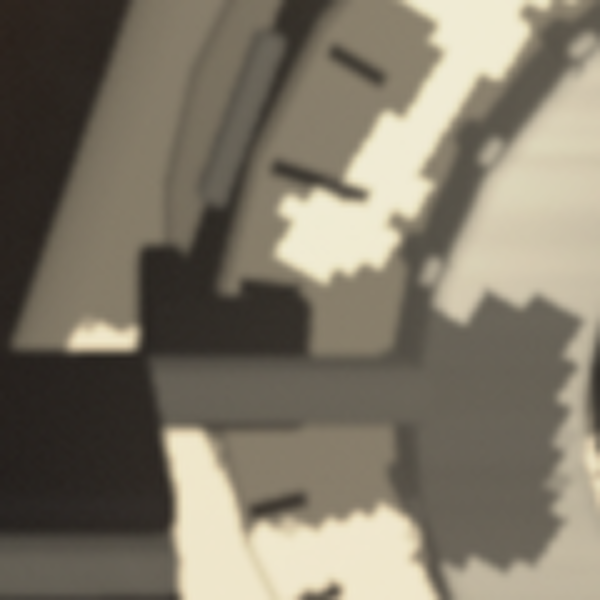

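The crop shows the arm at y≈390. The clip's near edge is just emerging under it at y≈428, and the inner far corner is at (308,300).

```bash
python3 - <<'E'
from h import *
s=get_state()
P=lambda x,y,z:pix(320+x/5,140+y/5,z,s)
Ax=np.array([.4836,-.2778])
ni,fi=P(302,429,.069),P(308,300,.069)
a,b=P(170,390,.079),P(420,391,.079)
m=(ni+fi)/2
print(np.linalg.norm(ni-fi),"clip",ang(Ax,m[:2]),"normal",ang(fi,ni)-90,"arm",ang(Ax,a[:2]),ang(Ax,b[:2]),ang(b,a))
# clip centre relative to arm line in tangential
t=(b-a)[:2]/np.linalg.norm((b-a)[:2]);n=np.array([-t[1],t[0]])
print("offset mm",1000*(m-a)[:2]@n, "corners",1000*(ni-a)[:2]@n,1000*(fi-a)[:2]@n)
E
```

```text
0.013620554653039461 clip 209.97648787392984 normal 209.73577201135458 arm 208.98169402130065 208.86110923564627 209.22173902444615
offset mm -1.0295149323004071 corners -7.839518184337139 5.780488319736325
```

The arm and clip angles agree to about 1°. I back off, lift, and go over to the button.

>>> move_arm(targets=[0, 0, 0, -0.5, 0, 0, 1, 0, 0, 0, -1.5, 0, 0, 1, 0, 0, 0, -3, 0, 0, 1, 0, 0, 0, -3, 0, 0, 1, 0, 0, 0, -3, 0, -3, 1])

```text
clock: 7.0
ee_pos: [0.4327, -0.3609, 0.1234]
ee_rot: [-179.9, -0.4, 119.4]
force: [-1.5, 0.8, -0.9]
opening: 0.001
grip_force: 0.0
```

>>> move_arm(targets=[0, 0, 0, 0, 0, -3, 1, 0, 0, 0, 0, 0, -6, 1, 0, 0, 0, 0, 0, -7, 1, 0, 0, 0, 2.4, 1.8, -7, 1, 0, 0, 0, 4.8, 3.6, -7, 1])

```text
clock: 7.42
ee_pos: [0.4419, -0.3025, 0.1978]
ee_rot: [180.0, 0.1, 119.2]
force: [0.4, 0.5, -1.2]
opening: -0.001
grip_force: 0.0
```

>>> move_arm(targets=[0, 0, 0, 3.2, 2.3, 0, 1, 0, 0, 0, 6.4, 4.6, 0, 1, 0, 0, 0, 9.6, 6.9, 0, 1, 0, 0, 0, 12.7, 9.2, 0, 1, 0, 0, 0, 12.7, 9.2, 0, 1])

```text
clock: 7.83
ee_pos: [0.461, -0.1391, 0.1976]
ee_rot: [179.9, -0.1, 119.9]
force: [0.8, 0.9, -0.1]
opening: -0.004
grip_force: 0.0
```

```bash
python3 -c "
from h import *
o=look('w5')
grab_frame('top');spots('top',['start_top','tab','ring_axis','clip_mark'])
s=get_state();print(s['ee_pos'],s['ee_rot'])"
```

```text
7.8333 [ 0.46095177 -0.13909502  0.19761246] [ 1.79885842e+02 -7.10705751e-02  1.19861955e+02] [ 0.82600849  0.91247263 -0.08200932] [ 32.9  22.5 -29.2 114.3  14.7  46.7  25.3]
wrist ring_axis None
wrist tab None
wrist clip_mark None
wrist start_top 0.67 [ 0.4585 -0.1476  0.0843]
top start_top None
top tab 0.81 [ 0.409  -0.3162  0.0949]
top ring_axis 0.6 [ 0.5699 -0.5226 -0.0017]
top clip_mark 0.56 [ 0.4309 -0.3117  0.0704]
[ 0.4596215  -0.1465109   0.19720987] [-1.79994099e+02 -6.12130058e-03  1.19360678e+02]
```

View pics/w5.png

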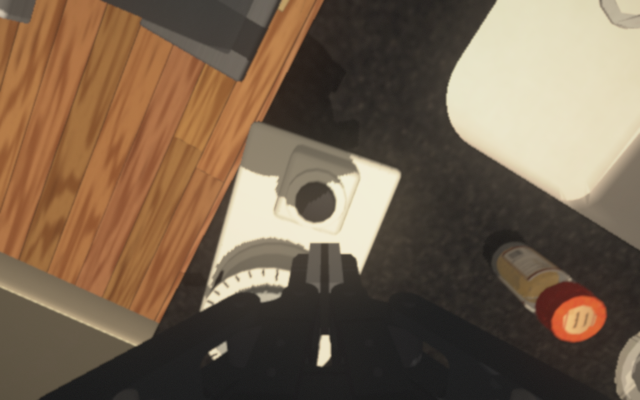

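The picture shows the button at (317,202). The measured button point lies right under the fingertips, so I descend.

>>> move_arm(targets=[0, 0, 0, 0, 0, 3, 1, 0, 0, 0, 0, 0, 6, 1, 0, 0, 0, 0, 0, 8, 1, 0, 0, 0, 0, 0, 9, 1, 0, 0, 0, 0, 0, 9.3, 1])

```text
clock: 8.75
ee_pos: [0.4591, -0.1458, 0.103]
ee_rot: [-179.9, -0.1, 119.4]
force: [-1.2, 0.1, 0.1]
opening: 0.001
grip_force: 0.0
```

>>> move_arm(targets=[0, 0, 0, 0, 0, 0.2, 1, 0, 0, 0, 0, 0, 0.4, 1, 0, 0, 0, 0, 0, 0.6, 1, 0, 0, 0, 0, 0, 0.8, 1, 0, 0, 0, 0, 0, 0.9, 1])

```text
clock: 9.17
ee_pos: [0.4602, -0.1461, 0.0957]
ee_rot: [180.0, 0.1, 119.4]
force: [1.4, -1.1, 2.6]
opening: -0.001
grip_force: 1.0
```

>>> move_arm(targets=[0, 0, 0, 0, 0, 0.1, 1, 0, 0, 0, 0, 0, 0.2, 1, 0, 0, 0, 0, 0, 0.3, 1, 0, 0, 0, 0, 0, 0.4, 1, 0, 0, 0, 0, 0, 0.5, 1])

```text
clock: 9.58
ee_pos: [0.4602, -0.146, 0.0906]
ee_rot: [180.0, 0.0, 119.4]
force: [-1.7, -1.2, 26.9]
opening: -0.0
grip_force: 13.4
```

>>> move_arm(targets=[0, 0, 0, 0, 0, 0.1, 1, 0, 0, 0, 0, 0, 0.2, 1, 0, 0, 0, 0, 0, 0.2, 1, 0, 0, 0, 0, 0, 0.2, 1, 0, 0, 0, 0, 0, 0.2, 1])

```text
clock: 10.0
ee_pos: [0.4605, -0.1461, 0.0901]
ee_rot: [180.0, 0.1, 119.4]
force: [-9.4, 1.0, 52.4]
opening: -0.0
grip_force: 26.0
```

The force jumps once the travel ends, so the button is bottomed. I retract.

>>> move_arm(targets=[0, 0, 0, 0, 0, -0.5, 1, 0, 0, 0, 0, 0, -1, 1, 0, 0, 0, 0, 0, -3, 1, 0, 0, 0, 0, 0, -6, 1, 0, 0, 0, 0, 0, -9, 1])

```text
clock: 10.42
ee_pos: [0.4588, -0.1453, 0.1787]
ee_rot: [-179.9, -0.1, 119.5]
force: [0.1, -0.5, 0.9]
opening: -0.002
grip_force: 0.0
```

>>> move_arm(targets=[0, 0, 0, 0, 0, -3, 1, 0, 0, 0, 0, 0, -5, 1, 0, 0, 0, 0, 0, -5, 1, 0, 0, 0, 0, 0, -5, 1, 0, 0, 0, 0, 0, -5, 1])

```text
clock: 10.83
ee_pos: [0.4592, -0.1458, 0.2275]
ee_rot: [-179.9, -0.1, 119.4]
force: [-0.5, -0.7, 0.6]
opening: 0.002
grip_force: 0.0
```

```bash
python3 -c "
from h import *
look('w6',['start_top'])
im,_=grab_frame('top');cv2.imwrite('pics/top2.png',cv2.resize(im[195:285,260:400,::-1],None,fx=5,fy=5,interpolation=2));spots('top',['grinder','ring_axis','tab','clip_mark'])"
```

```text
10.8333 [ 0.45916604 -0.14581686  0.22751901] [-1.79945477e+02 -5.03040079e-02  1.19419620e+02] [-0.46626449 -0.65065335  0.6480116 ] [ 34.6  20.2 -30.1 112.4  12.9  50.7  27.2]
wrist start_top 0.92 [ 0.4549 -0.1464  0.085 ]
top grinder 0.92 [ 0.4837 -0.2792  0.0005]
top ring_axis 0.81 [ 0.4861 -0.2796  0.0929]
top tab 0.69 [ 0.4075 -0.3188  0.0958]
top clip_mark 0.4 [ 0.4329 -0.3093  0.0733]
```

View pics/top2.png

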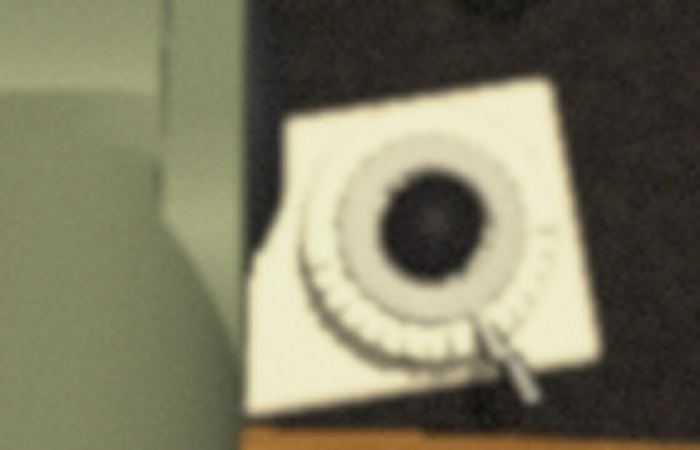

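The picture shows the tab at (520,375), with the arm over the clip at (490,340). The grinder has not moved and the button is back up, measured at z 0.085.

```bash
python3 -c "
from bench import *
print(sign_off())"
```

```text
the job is handed in; nothing more can be done
None
```

The job is handed in, but the verdict wasn't shown: the ring's arm stands over the clip to about 1°, the start button was pressed to its stop and is up again, the grinder has not visibly moved, and the gripper is clear.

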